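Trip the hidden tray catch of the coin box with the release pin

ROBOT

A 7-joint arm with a two-finger parallel gripper is mounted at the origin on the work surface. World frame = base frame: x ahead of the robot, y to its left, z up, the work surface at z = 0. Lengths are in m, angles in degrees, forces in N, time in s.
With the tool pointing down it reaches from about 0.425 to 0.925 m from the base axis. Payload 6.8 kg.
Tool frame: the origin (TCP) lies at the very end of the fingers, on their centre line; the grasp point (between the pads) lies arm.hold_point_z behind it (arm.hold_point_z is the distance from the TCP to the grasp point, in m); z points along the fingers, y is the line along which they close (so a half turn about z gives the same grasp; the last joint's range is limited). The gripper opens to 85 mm and grips with 20 to 120 N. Pads are 22 mm wide; open, the fingers measure 114 mm over their backs; the gripper's body (76 mm by 85 mm) begins 54 mm behind the grasp point. The pads swing forward as they close: fully open they stand 13 mm farther back than shut.
Start: joints at [63.879, 27.33, 1.283, 89.118, -0.659, 63.558, -4.761], TCP at [0.23, -0.635, 0.231] pointing down, gripper open.
Joint ranges: [-169.35, 169.35], [-19.33, 120.38], [-80.79, 83.38], [13.8, 139.57], [-78.32, 258.32], [9.67, 109.79], [-169.56, 169.56]. Speed limits (degrees/s): [136.94, 136.94, 180, 180, 180, 180, 180].

INTERFACE

Orientations are given as a 3x3 rotation matrix whose columns are the frame's x, y, z axes.
In Python, from bench import arm gives the robot as it stands.
- The arm moves only by the tool step_arm, never from a script. Its arguments are lists of equal length, an entry for each row: "linear": the shift along the tool's x, y, z in m, a list of three; "rot": the turn, a rotation vector about the tool's x, y, z in rad, a list of three; "claw": the closure, from -1 (fully open) to 1 (shut). In form: {"linear": [[tx, ty, tz], ...], "rot": [[wx, wy, wz], ...], "claw": [claw, ...]}. A call has 1 to 20 rows; each row shifts and turns the commanded pose from where the row before left it, along the tool's axes as they then stand; what a row does not reach is not made up. A row lasts 1/10 s, in which the tool goes at most 50 mm and 8.59 degrees, less where a joint would pass 70% of its speed; a pose out of reach is approached as far as the arm can. A call is refused whole if a number of a shift passes 0.05 or a number of a turn 0.15, either way. A call with a gripper value outside its range is refused whole. The fingers move at their own pace and stop on an object; "squeeze" is the grip in N (left out, the last holds). Time passes only in rows, so rows that do not move let the fingers close. It gives the time, the measured TCP pose, the force, the opening and the grip force at its end, in the units of the state.
- arm.observe(): the state, without advancing time (a new reading comes with each control period).
- arm.get_image(name): name is "side" or "top" or "wrist"; returns the picture (384x512x3 uint8, red, green, blue); there is no depth.
- arm.camera_params(name): a dict with "intrinsics" (3x3 intrinsics, pixels), "camera_from_world" (4x4, takes a point from world to camera coordinates); the wrist camera has in their place "T_tool_cam" (4x4, takes a point from camera to tool coordinates, whose origin is the TCP and whose axes are the flange's). Camera axes: x right, y down, z forward; pixel columns grow to the right and rows downward; lengths in m; the calibration is good to about 2 mm. The wrist camera is an equidistant fisheye: a pixel r from the principal point sees the ray r / f radians off the axis. A picture is of the moment at which its call begins: read the wrist's pose just before it. camera_params takes no time and is no camera call.
- arm.hand_in(): hands the job in; it is judged then, once.
The state is a dict: "t": time; "joint_pos": joint angles; "joint_vel": joint speeds; "tau": joint torques, N m; "tool_pos": TCP position; "ee_rot": TCP orientation; "wrist_force": force on the tool from outside, world axes, zero at the start; "torque": the same for the moment, N m; "grip_width": finger opening in m; "grasp_force": force on a finger pad.
Only numpy, scipy, OpenCV 4.12 (cv2) and the standard library are available. Lean on these libraries where they do the work, as an engineer would, in place of code of your own. Each camera call takes 0.05 s, during which the arm holds its last target. There are 200 camera calls.

TASK

Take the release pin out of its stand, lower it through the square opening in the top of the coin box, and slide it along the slot until you feel the hidden spring catch; push the catch gently, never with more than about 15 N, until the coin tray springs open. Then put the pin back upright in the hole of its stand, collar down on the block, and let go. Leave the loose parts lying on the ledge where they are.

Things in the scene. Friction and masses are not known exactly. Their poses are not given: they have to be found in the camera images.
- housing: Grey-painted sheet-steel coin box fixed to the ledge: 150 (x) x 130 (y) x 105 mm high. Origin: centre of its underside; +x points to the side where the tray comes out, z up. Its 4 mm top sheet has a keyhole-like opening: a square window and a narrower slot that runs from it to +y, both centred on x 0. Hollow inside, with a deck 49 mm below the top face.
- entry (a point): Centre of the square window, 22 x 22 mm, in the outer top face of the coin box (at x 0, y -30 mm, 105 mm above the ledge); axes as housing.
- slot_end (a point): Far end of the slot (at y +40 mm of the coin box) in the top face. The slot is 14 mm wide and runs from the window (y -19 mm) to here.
- catch_zone (a point): Fixed point of the coin box (x 0, y +5, 71.5 mm above the ledge) about which the hidden catch tab hangs: 30 mm wide in x, from 20 to 47 mm below the top face. Its flat face looks to the window (-y) and lies anywhere within 12 mm in y of this point, different each time and not measured.
- tray (a joint): Steel coin tray in the foot of the coin box; how far it is out along the box's +x, m: 0 shut, 0.050 fully out. The catch tab, pushed to +y by the pin, gives way against a spring (3.6 N at first, 0.9 N more per mm), lets go of the tray after 6 mm (9 N) and meets a rigid stop after 7.5 mm; over 15 N may bend it. A spring then drives the tray out by itself.
- pin: Loose release pin, 110 g, standing in the stand at the start. Origin: centre of its lower end (the tip), z along the pin up to the handle. Round steel shaft 8 mm diameter from z 0 to 75 mm (the lowest 4 mm tapered), round steel collar 28 mm diameter from 75 to 80 mm, square wooden handle 18 x 18 mm (sides along its x and y) from 80 to 130 mm.
- pin_tip (a point): The tip of the pin: the same point as its origin.
- stand: Wooden block 80 x 80 x 85 mm high, fixed to the ledge, with one upright 13 mm hole right through its centre, slightly chamfered. Origin: centre of its underside. With the pin in it the collar rests on the block, so the tip is 10 mm above the ledge.
- stand_hole (a point): Centre of the mouth of the hole in the stand's top face.
- star: Bystander: flat five-pointed blue plastic star rollover, 62 mm across, 14 mm high. Origin: centre of its underside.
- crank: Bystander: aluminium flipper crank, 82 mm long in x, up to 20 mm high. Origin: about the middle of its underside.
- bushing: Bystander: cream nylon bushing, 26 mm across, 22 mm high, standing. Origin: centre of its underside.
- plunger: Bystander: rusty iron plunger housing, 50 mm square foot, 55 mm high, standing. Origin: centre of its underside.
Things that resemble listed ones, but are neither listed nor needed, are in the scene too. Leave any purple look-alike of the pin alone.

How it is judged (in metres and radians):
On the way, in this order (a step that is already met when the one before it is completed fails the run):
1. the pin's tip is through the opening, at least 15 mm below the coin box's top face, the tray still shut (z of pin_tip in the frame of housing below 0.09 m and x of pin_tip in the frame of housing between -0.02 and 0.02 m and y of pin_tip in the frame of housing between -0.045 and 0.045 m and value of joint tray below 0.006 m), for 0.1 s.
2. the tray starts out (more than 12 mm) while the pin's tip is still inside the coin box (value of joint tray above 0.012 m and z of pin_tip in the frame of housing below 0.1 m and horizontal distance between pin_tip and housing below 0.05 m).
At the end, for the whole second after the job is handed in: The tray is out by more than 40 mm; the pin stands in the stand's hole, its collar down on the block (tip within 8 mm of the hole's axis and less than 14 mm above the ledge, tilted less than 0.1 rad), released and at rest (value of joint tray above 0.04 m and horizontal distance between pin_tip and stand_hole below 0.008 m and height (world z) of pin_tip below 0.014 m and angle between pin's own z axis and vertical below 0.1 rad and linear speed of pin below 0.02 m/s); the robot touches nothing.
It fails at once if the pin presses on the coin box or its catch with more than 18 N (contact force between pin and housing above 18 N).
It fails at once if a bystander part is moved by more than 20 mm (distance of any of star, crank, bushing, plunger from where it was at the start of the episode above 0.02 m).
It also fails if it takes over 64 s, if anything falls off the work surface, if the arm or the gripper's body presses on something with over 40 N, if the wrist force passes 120 N, or if a joint passes its speed limit or range.

## Working session

There is one attempt and no reset: what is moved stays moved. The work goes in short steps, Python scripts to look and compute and a tool call to move; the robot and the scene stay as the last step left them, time stands still between calls to the robot, and variables do not carry over. Pictures are saved under pics/ and viewed, at most 10 in all, crops included, and the job is handed in when it is done.

Besides the shell and the picture viewer there is one more tool, called after "Request:" by a JSON object that holds its "op" and its "data", one argument or row to a line. step_arm: Moves the arm, as the interface text tells. Its arguments: {"type":"object","properties":{"linear":{"type":"array","items":{"type":"array","items":{"type":"number"}}},"rot":{"type":"array","items":{"type":"array","items":{"type":"number"}}},"claw":{"type":"array","items":{"type":"number"}},"squeeze":{"type":"number"}},"required":["linear","rot","claw"]}

```bash
ls; mkdir -p pics
python3 - <<'E'
from bench import arm
import cv2,numpy as np
s=arm.observe();print({k:np.round(v,3).tolist() for k,v in s.items()});print(arm.hold_point_z)
for n in("top","side","wrist"):
    im=arm.get_image(n);cv2.imwrite(f"pics/{n}0.png",im[:,:,::-1]);p=arm.camera_params(n);print(n,{k:np.round(v,4).tolist() for k,v in p.items()})
a=np.hstack([cv2.imread(f"pics/{n}0.png") for n in("top","side")])
E
```

```text
pics
{'t': 0.0, 'joint_pos': [63.879, 27.375, 1.28, 89.178, -0.659, 63.558, -4.762], 'joint_vel': [0.004, 0.005, -0.012, 0.076, 0.099, -0.052, -0.08], 'tau': [0.0, -59.644, 1.608, -28.12, 0.012, 0.009, 0.0], 'tool_pos': [0.23, -0.634, 0.23], 'ee_rot': [[0.94, 0.341, -0.001], [0.341, -0.94, 0.002], [-0.0, -0.002, -1.0]], 'wrist_force': [-0.757, -0.012, -0.449], 'torque': [0.013, -0.011, 0.023], 'grasp_force': 0.0, 'grip_width': 0.085}
0.0187
top {'intrinsics': [[459.2462, 0.0, 255.4635], [0.0, 459.2462, 173.8769], [0.0, 0.0, 1.0]], 'camera_from_world': [[0.0272, -0.9993, 0.027, -0.0486], [-0.9888, -0.0309, -0.1459, 0.5641], [0.1466, -0.0227, -0.9889, 1.4866], [0.0, 0.0, 0.0, 1.0]]}
side {'intrinsics': [[416.9392, 0.0, 262.9501], [0.0, 416.9392, 189.7095], [0.0, 0.0, 1.0]], 'camera_from_world': [[-0.6827, -0.7307, -0.0002, 0.3853], [-0.5058, 0.4728, -0.7216, 0.3582], [0.5274, -0.4925, -0.6923, 0.8503], [0.0, 0.0, 0.0, 1.0]]}
wrist {'intrinsics': [[297.3186, 0.0, 262.9764], [0.0, 297.3186, 191.0435], [0.0, 0.0, 1.0]], 'T_tool_cam': [[0.001, -0.9486, -0.3164, 0.0813], [1.0, 0.0007, 0.0011, 0.0], [-0.0008, -0.3164, 0.9486, -0.1436], [0.0, 0.0, 0.0, 1.0]]}
```

View pics/top0.png

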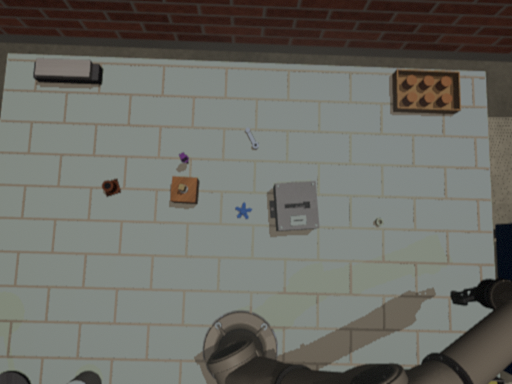

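View pics/side0.png

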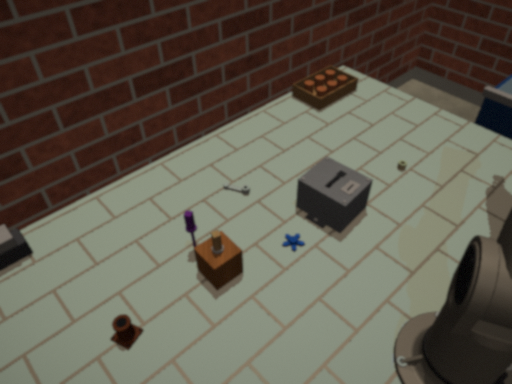

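Run:
```python
import cv2,numpy as np
t=cv2.imread("pics/top0.png");s=cv2.imread("pics/side0.png")
def c(im,x,y,w,h):return cv2.resize(im[y:y+h,x:x+w],(400,300),interpolation=cv2.INTER_CUBIC)
cv2.imwrite("pics/crop1.png",np.vstack([np.hstack([c(t,256,174,80,60),c(s,284,150,100,75+10)]),np.hstack([c(t,150,145,80,60),c(s,170,200,100,90)])]))
```

```text
(no output)
```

View pics/crop1.png

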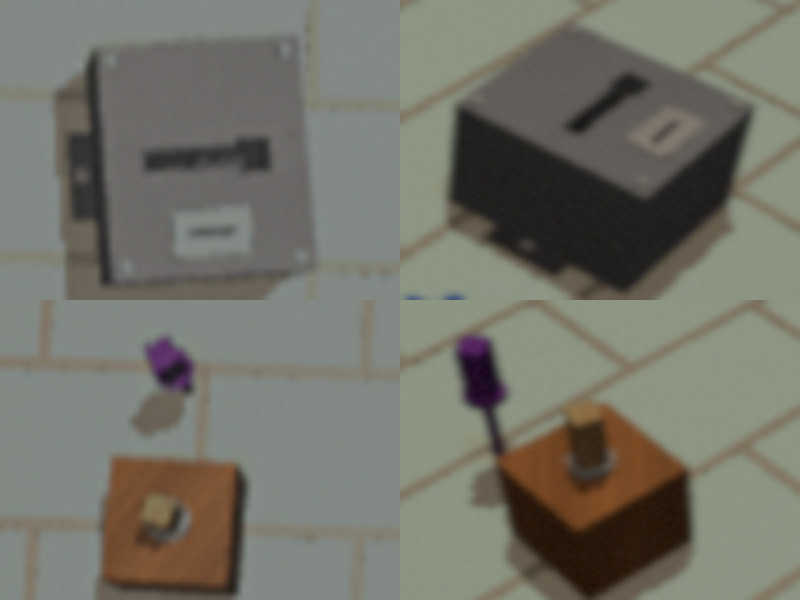

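The top crop shows the coin box's keyhole with the wide window at right (top picture px ≈306.6,204.8), the slot running left to ≈285,206. So housing +y ≈ world +y. There are two pin-like things: the wooden-handled pin standing in the block (top px 181,187; side 217,243) and a purple one at (184,158). The wooden one in the stand fits; purple is to be left alone.

```bash
cat > h.py <<'E'
from bench import arm
import cv2,numpy as np
def ray(n,u,v,z):
    p=arm.camera_params(n);K=p["intrinsics"];T=np.array(p["camera_from_world"]);R=T[:3,:3];c=-R.T@T[:3,3]
    d=R.T@np.linalg.solve(K,[u,v,1]);return (c+d*(z-c[2])/d[2])
def wray(s,u,v,z):
    p=arm.camera_params("wrist");K=np.array(p["intrinsics"]);T=np.array(p["T_tool_cam"]);x=np.array([u-K[0,2],v-K[1,2]]);r=np.linalg.norm(x);th=r/K[0,0]
    d=np.r_[x/r*np.sin(th),np.cos(th)];R=np.array(s["ee_rot"]);d=R@T[:3,:3]@d;c=R@T[:3,3]+np.array(s["tool_pos"]);return c+d*(z-c[2])/d[2]
E
python3 - <<'E'
from h import *
def pick(n,l,x0,y0,sx,sy,z): return np.array([ray(n,x0+(a+.5)/sx-.5,y0+(b+.5)/sy-.5,z) for a,b in l])
def show(k,P): print(k,np.round(P[:,:2],4).tolist(),'mean',np.round(P[:,:2].mean(0),4))
show('box top',pick("top",[(93,50),(297,38),(315,265),(105,285)],256,174,5,5,.105))
show('box side',pick("side",[(458,105),(575,25),(752,107),(645,199)],184,150,4,300/85,.105))
show('win top',pick("top",[(253,154),(143,161)],256,174,5,5,.105))
show('win side',pick("side",[(632,85),(572,128)],184,150,4,300/85,.105))
show('stand top',pick("top",[(112,157),(243,165),(232,292),(102,280)],150,145,5,5,.085))
show('stand side',pick("side",[(499,160),(607,104),(688,170),(578,229)],70,200,4,300/90,.085))
show('handle top',pick("top",[(155,208)],150,145,5,5,.135))
show('handle side',pick("side",[(586,110)],70,200,4,300/90,.135))
show('collar top',pick("top",[(165,220)],150,145,5,5,.088))
show('purple',np.r_[pick("top",[(192,90)],150,145,5,5,.05),pick("top",[(165,50)],150,145,5,5,.13),pick("side",[(475,43)],70,200,4,300/90,.13),pick("side",[(500,152)],70,200,4,300/90,.02)])
t=cv2.imread("pics/top0.png");h=cv2.cvtColor(t,cv2.COLOR_BGR2HSV)
E
```

```text
box top [[0.5265, -0.0911], [0.5383, -0.2214], [0.3944, -0.2339], [0.3782, -0.1018]] mean [ 0.4594 -0.1621]
box side [[0.5265, -0.0918], [0.5354, -0.2201], [0.3927, -0.2317], [0.3804, -0.1052]] mean [ 0.4588 -0.1622]
win top [[0.4632, -0.194], [0.4568, -0.1243]] mean [ 0.46   -0.1591]
win side [[0.4625, -0.1932], [0.4587, -0.1276]] mean [ 0.4606 -0.1604]
stand top [[0.5436, 0.2371], [0.541, 0.1529], [0.459, 0.1562], [0.4643, 0.2392]] mean [0.502  0.1964]
stand side [[0.5434, 0.236], [0.5404, 0.1586], [0.4624, 0.1621], [0.4668, 0.2385]] mean [0.5032 0.1988]
handle top [[0.5057, 0.2009]] mean [0.5057 0.2009]
handle side [[0.5086, 0.1948]] mean [0.5086 0.1948]
collar top [[0.5036, 0.2007]] mean [0.5036 0.2007]
purple [[0.5948, 0.1924], [0.6063, 0.2004], [0.6052, 0.2017], [0.5958, 0.2059]] mean [0.6005 0.2001]
```

Request:
{"op": "step_arm", "data": {
  "linear": [
    [0, 0, 0],
    [0, 0, 0],
    [0, 0, 0],
    [0.027, -0.033, 0],
    [0.027, -0.033, 0],
    [0.027, -0.033, 0],
    [0.027, -0.033, 0],
    [0.027, -0.033, 0],
    [0.027, -0.033, 0],
    [0.027, -0.033, 0],
    [0.027, -0.033, 0],
    [0.027, -0.033, 0],
    [0.027, -0.033, 0]
  ],
  "rot": [
    [0, 0, 0.116],
    [0, 0, 0.116],
    [0, 0, 0.116],
    [0, 0, 0],
    [0, 0, 0],
    [0, 0, 0],
    [0, 0, 0],
    [0, 0, 0],
    [0, 0, 0],
    [0, 0, 0],
    [0, 0, 0],
    [0, 0, 0],
    [0, 0, 0]
  ],
  "claw": [-1, -1, -1, -1, -1, -1, -1, -1, -1, -1, -1, -1, -1]
}}

```text
t: 1.45
tool_pos: [0.5008, -0.3032, 0.2312]
ee_rot: [[1.0, -0.0, -0.0], [-0.0, -1.0, 0.0], [-0.0, -0.0, -1.0]]
wrist_force: [0.8, 0.0, 0.0]
grip_width: 0.0853
grasp_force: 0.0
```

Request:
{"op": "step_arm", "data": {
  "linear": [
    [-0.02, -0.04, 0],
    [-0.02, -0.04, 0],
    [0, -0.04, 0],
    [0, 0, 0],
    [0, 0, 0]
  ],
  "rot": [
    [0, 0, 0],
    [0, 0, 0],
    [0, 0, 0],
    [0, 0, 0],
    [0, 0, 0]
  ],
  "claw": [-1, -1, -1, -1, -1]
}}

```text
t: 1.95
tool_pos: [0.4603, -0.184, 0.2314]
ee_rot: [[1.0, 0.002, 0.0], [0.002, -1.0, -0.0], [0.0, 0.0, -1.0]]
wrist_force: [-0.2, 0.4, -0.6]
grip_width: 0.0855
grasp_force: 0.0
```

Run:
```python
from h import *
import json
s=arm.observe();im=arm.get_image("wrist")[:,:,::-1];cv2.imwrite("pics/w1.png",im)
json.dump({k:np.array(s[k]).tolist() for k in("tool_pos","ee_rot")},open("w1.json","w"));print(s["tool_pos"])
```

```text
[ 0.46025706 -0.18400332  0.23143562]
```

Request:
{"op": "step_arm", "data": {
  "linear": [
    [0.02, -0.04, 0],
    [0.02, -0.04, 0],
    [0, -0.04, 0],
    [0, -0.04, 0],
    [0, -0.04, 0],
    [0, -0.04, 0],
    [0, -0.04, 0],
    [0, -0.04, 0],
    [0, -0.04, 0],
    [0, -0.02, 0],
    [0, 0, 0],
    [0, 0, 0]
  ],
  "rot": [
    [0, 0, 0],
    [0, 0, 0],
    [0, 0, 0],
    [0, 0, 0],
    [0, 0, 0],
    [0, 0, 0],
    [0, 0, 0],
    [0, 0, 0],
    [0, 0, 0],
    [0, 0, 0],
    [0, 0, 0],
    [0, 0, 0]
  ],
  "claw": [-1, -1, -1, -1, -1, -1, -1, -1, -1, -1, -1, -1]
}}

```text
t: 3.2
tool_pos: [0.5011, 0.194, 0.2309]
ee_rot: [[1.0, -0.002, -0.0], [-0.002, -1.0, -0.001], [-0.0, 0.001, -1.0]]
wrist_force: [-0.2, -0.3, -0.2]
grip_width: 0.0852
grasp_force: 0.0
```

Run:
```python
from h import *
import json
s=arm.observe();im=arm.get_image("wrist")[:,:,::-1];cv2.imwrite("pics/w2.png",im)
json.dump({k:np.array(s[k]).tolist() for k in("tool_pos","ee_rot")},open("w2.json","w"));print(s["tool_pos"])
cv2.imwrite("pics/w12.png",np.vstack([cv2.imread("pics/w1.png")[84:384],im[84:384]]))
```

```text
[0.50106676 0.19398442 0.23087482]
```

View pics/w12.png

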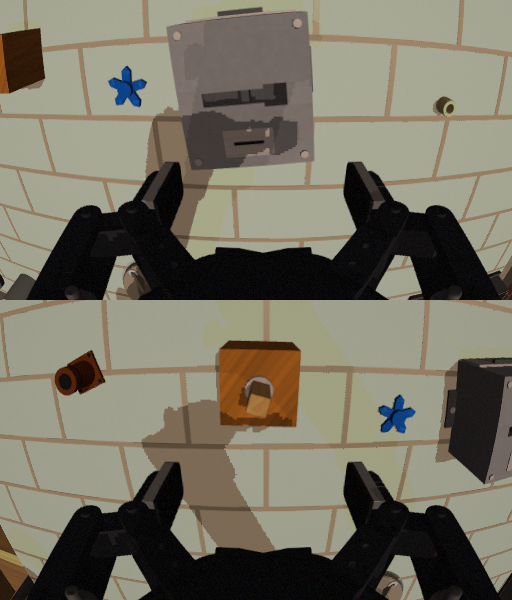

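Upper half (box, from above): window at right end ≈(275,93+84), slot left to ≈203; the tab appears as a lighter strip in the slot near (245,95+84). Lower half: block with pin, handle top ≈(259,405-216), slightly turned; no purple pin beneath the fingers.

Run:
```python
import cv2,numpy as np
def c(im,x,y,w,h,W,H):return cv2.resize(im[y:y+h,x:x+w],(W,H),interpolation=cv2.INTER_CUBIC)
a=cv2.imread("pics/w1.png");b=cv2.imread("pics/w2.png")
cv2.imwrite("pics/crop2.png",np.hstack([np.clip(c(a,195,155,100,60,500,300)*1.8,0,255).astype(np.uint8),c(b,230,150,60,60,300,300)]))
```

```text
(no output)
```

View pics/crop2.png

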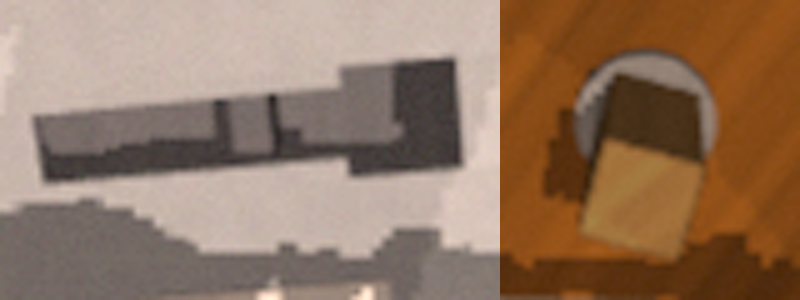

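Run:
```python
from h import *
import json
s=json.load(open("w1.json"));q=lambda a,b,z:wray(s,195+(a+.5)/5-.5,155+(b+.5)/5-.5,z)[:2]
W=np.array([q(*p,.105) for p in[(341,66),(455,57),(463,165),(350,175)]]);print('win',W.round(4).tolist(),W.mean(0).round(4))
e=np.array([q(*p,.105) for p in[(33,116),(43,182)]]);print('slotend',e.mean(0).round(4));d=e.mean(0)-W.mean(0);print('yaw',np.degrees(np.arctan2(-d[0],d[1])),np.linalg.norm(d))
t=q(273,125,.085);print('tab face',t.round(4),'along y from win',(t-W.mean(0))@d/np.linalg.norm(d))
s=json.load(open("w2.json"));q=lambda a,b,z:wray(s,230+(a+.5)/5-.5,150+(b+.5)/5-.5,z)[:2]
H=np.array([q(*p,.140) for p in[(104,140),(205,162),(183,260),(81,233)]]);print('handle',H.round(4).tolist(),H.mean(0).round(4))
for i in range(4):
    v=H[(i+1)%4]-H[i];print(np.degrees(np.arctan2(v[1],v[0])),np.linalg.norm(v))
print('collar',q(145,120,.09))
print(np.array([wray(s,u,v+84-300,.085)[:2] for u,v in[(218.5,350),(300,351),(297,427),(221,425)]]).round(4))
```

```text
win [[0.4745, -0.1842], [0.4764, -0.2055], [0.4552, -0.2075], [0.4531, -0.1859]] [ 0.4648 -0.1958]
slotend [ 0.4582 -0.1258]
yaw 5.3959514007605165 0.07027797796145081
tab face [ 0.4572 -0.1704] along y from win 0.02598515280594019
handle [[0.5159, 0.2039], [0.5121, 0.1873], [0.4949, 0.1909], [0.4997, 0.208]] [0.5056 0.1975]
-102.87545165664068 0.017010495592600157
168.25777127332506 0.01757725886967424
74.19081581354645 0.017755886651169252
-14.162766226057391 0.016669265535515735
collar [0.50575529 0.19785709]
[[0.545  0.2372]
 [0.5438 0.1572]
 [0.4636 0.1576]
 [0.4659 0.2379]]
```

Request:
{"op": "step_arm", "data": {
  "linear": [
    [0.0044, -0.0037, 0],
    [0, 0, 0],
    [0, 0, 0.04],
    [0, 0, 0.04],
    [0, 0, 0.035],
    [0, 0, 0.017],
    [0, 0, 0],
    [0, 0, 0]
  ],
  "rot": [
    [0, 0, 0.119],
    [0, 0, 0.118],
    [0, 0, 0],
    [0, 0, 0],
    [0, 0, 0],
    [0, 0, 0],
    [0, 0, 0],
    [0, 0, 0]
  ],
  "claw": [-1, -1, -1, -1, -1, -1, -1, -1],
  "squeeze": 80
}}

```text
t: 4.05
tool_pos: [0.5054, 0.1977, 0.0997]
ee_rot: [[0.971, -0.237, 0.0], [-0.237, -0.971, -0.0], [0.0, 0.0, -1.0]]
wrist_force: [0.1, -0.1, 0.9]
grip_width: 0.0856
grasp_force: 0.0
```

Request:
{"op": "step_arm", "data": {
  "linear": [
    [0, 0, 0],
    [0, 0, 0],
    [0, 0, 0],
    [0, 0, 0],
    [0, 0, 0],
    [0, 0, 0],
    [0, 0, 0],
    [0, 0, 0],
    [0, 0, 0],
    [0, 0, 0]
  ],
  "rot": [
    [0, 0, 0],
    [0, 0, 0],
    [0, 0, 0],
    [0, 0, 0],
    [0, 0, 0],
    [0, 0, 0],
    [0, 0, 0],
    [0, 0, 0],
    [0, 0, 0],
    [0, 0, 0]
  ],
  "claw": [1, 1, 1, 1, 1, 1, 1, 1, 1, 1],
  "squeeze": 80
}}

```text
t: 5.05
tool_pos: [0.505, 0.1992, 0.0998]
ee_rot: [[0.972, -0.235, 0.001], [-0.235, -0.972, 0.0], [0.001, -0.0, -1.0]]
wrist_force: [-0.8, -1.0, 5.8]
grip_width: 0.0174
grasp_force: 78.0
```

Request:
{"op": "step_arm", "data": {
  "linear": [
    [0, 0, -0.01],
    [0, 0, -0.02],
    [0, 0, -0.025],
    [0, 0, -0.025],
    [0, 0, -0.025],
    [0, 0, -0.02],
    [0, 0, 0],
    [0, 0, 0]
  ],
  "rot": [
    [0, 0, 0],
    [0, 0, 0],
    [0, 0, 0],
    [0, 0, 0],
    [0, 0, 0],
    [0, 0, 0],
    [0, 0, 0],
    [0, 0, 0]
  ],
  "claw": [1, 1, 1, 1, 1, 1, 1, 1]
}}

```text
t: 5.85
tool_pos: [0.5045, 0.1989, 0.2243]
ee_rot: [[0.972, -0.235, 0.0], [-0.235, -0.972, -0.0], [0.0, -0.0, -1.0]]
wrist_force: [-1.2, 0.1, -0.9]
grip_width: 0.0169
grasp_force: 77.9
```

Run:
```python
from h import *
import json
s=arm.observe();im=arm.get_image("wrist")[:,:,::-1];sd=arm.get_image("side")[:,:,::-1];print(s["tool_pos"],s["wrist_force"])
json.dump({k:np.array(s[k]).tolist() for k in("tool_pos","ee_rot")},open("w3.json","w"))
cv2.imwrite("pics/w3.png",im);cv2.imwrite("pics/s3.png",sd)
cv2.imwrite("pics/c3.png",np.hstack([cv2.resize(im[120:360,163:363],(400,480),interpolation=2),cv2.resize(sd[160:280,165:265],(400,480),interpolation=2)]))
```

```text
[0.50446151 0.19892471 0.22427176] [-1.17044728  0.11738047 -0.9107937 ]
```

View pics/c3.png

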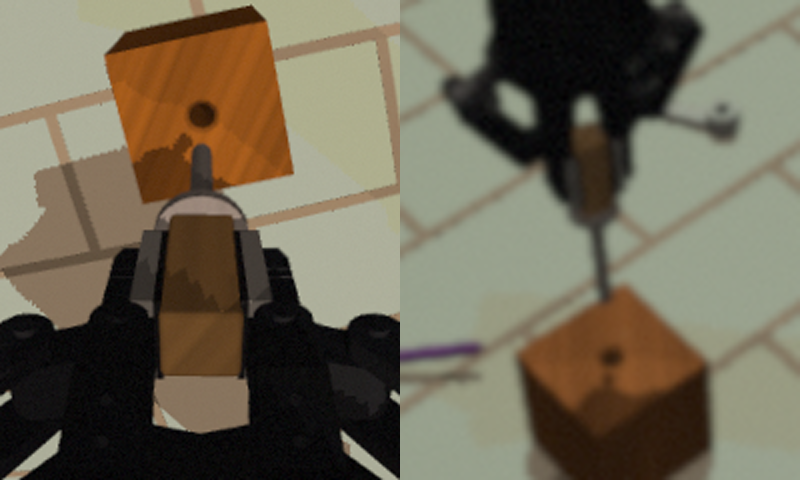

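The pin is held upright, tip at wrist px ≈(263.5,193); the hole is visible at ≈(263.5,176.5). The purple look-alike has toppled by itself to lie flat at side px (175,248).

Run:
```python
from h import *
import json
s=json.load(open("w3.json"));T=np.array(s["tool_pos"]);R=np.array(s["ee_rot"])
w=lambda a,b,z:wray(s,163+(a+.5)/2-.5,120+(b+.5)/2-.5,z)
print('hole',w(201.5,114,.085),'tip',w(201.5,147,.1345),'tip tool',R.T@(w(201.5,147,.1345)-T))
r=lambda a,b,z:ray("side",165+(a+.5)/4-.5,160+(b+.5)/4-.5,z)
print('side hole',r(612,356,.085) if 0 else r(212,356,.085),'tip',r(206,298,.1345), 'collar', r(195,215,.212))
print('axis bottom collar ctr', w(201.5,212,.2145)-T)
```

```text
hole [0.50625838 0.19762981 0.085     ] tip [0.50596138 0.19781187 0.1345    ] tip tool [0.00169953 0.00073097 0.08977212]
side hole [0.50451615 0.19862068 0.085     ] tip [0.5055733  0.19726251 0.1345    ] collar [0.49809972 0.20276898 0.212     ]
axis bottom collar ctr [ 0.00909368 -0.00275895 -0.00977176]
```

Request:
{"op": "step_arm", "data": {
  "linear": [
    [0, 0, 0],
    [0, 0, 0],
    [0, 0, 0],
    [-0.0077, 0.0388, 0],
    [-0.0077, 0.0388, 0],
    [-0.0077, 0.0388, 0],
    [-0.0077, 0.0388, 0],
    [-0.0077, 0.0388, 0],
    [-0.0077, 0.0388, 0],
    [-0.0077, 0.0388, 0],
    [-0.0077, 0.0388, 0],
    [-0.0077, 0.0388, 0],
    [-0.0077, 0.0388, 0],
    [0, 0, 0],
    [0, 0, 0],
    [0, 0, 0]
  ],
  "rot": [
    [0, 0, -0.11],
    [0, 0, -0.109],
    [0, 0, -0.109],
    [0, 0, 0],
    [0, 0, 0],
    [0, 0, 0],
    [0, 0, 0],
    [0, 0, 0],
    [0, 0, 0],
    [0, 0, 0],
    [0, 0, 0],
    [0, 0, 0],
    [0, 0, 0],
    [0, 0, 0],
    [0, 0, 0],
    [0, 0, 0]
  ],
  "claw": [1, 1, 1, 1, 1, 1, 1, 1, 1, 1, 1, 1, 1, 1, 1, 1]
}}

```text
t: 7.55
tool_pos: [0.463, -0.193, 0.2236]
ee_rot: [[0.996, 0.092, -0.001], [0.092, -0.996, 0.001], [-0.001, -0.001, -1.0]]
wrist_force: [0.2, 0.1, 0.1]
grip_width: 0.0169
grasp_force: 78.3
```

Run:
```python
from h import *
import json
s=arm.observe();im=arm.get_image("wrist")[:,:,::-1];print(s["tool_pos"],s["wrist_force"],s["torque"])
json.dump({k:np.array(s[k]).tolist() for k in("tool_pos","ee_rot")},open("w4.json","w"))
cv2.imwrite("pics/w4.png",im)
cv2.imwrite("pics/c4.png",np.clip(cv2.resize(im[130:250,183:343],(800,600),interpolation=2)*1.4,0,255))
```

```text
[ 0.4630217  -0.19295129  0.2235624 ] [0.21007004 0.05670715 0.12078892] [-0.03362787  0.02206409 -0.03676126][ WARN:0@1.315] global loadsave.cpp:1063 imwrite_ Unsupported depth image for selected encoder is fallbacked to CV_8U.
```

View pics/c4.png

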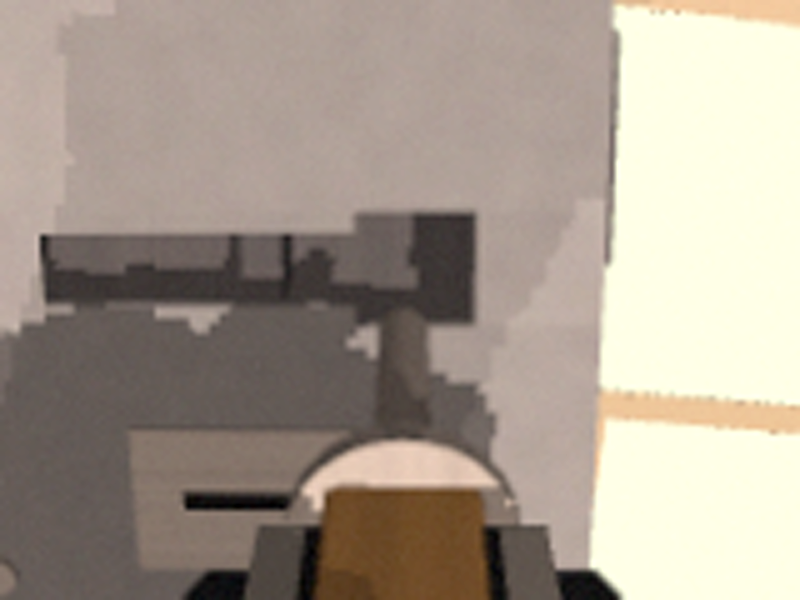

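Run:
```python
from h import *
import json
s=json.load(open("w4.json"));T=np.array(s["tool_pos"]);R=np.array(s["ee_rot"])
w=lambda a,b,z:R.T@(wray(s,183+(a+.5)/5-.5,130+(b+.5)/5-.5,z)-T)
print('win',w(416,267,.105),'tip',w(405,318,.1338),'slotend',w(44,268,.105),'tab',w(290,258,.085),'tabtop',w(237,258,.085))
```

```text
win [0.00176816 0.00293257 0.11855709] tip [0.0016688  0.00082889 0.0897596 ] slotend [ 0.00164184 -0.06692246  0.11863817] tab [-0.0024517  -0.02183842  0.13859077] tabtop [-0.00244156 -0.03242163  0.13860302]
```

Request:
{"op": "step_arm", "data": {
  "linear": [
    [0, 0.002, 0],
    [0, 0, 0.015],
    [0, 0, 0.015],
    [0, 0, 0.015],
    [0, 0, 0.015],
    [0, 0, 0.01],
    [0, 0, 0],
    [0, 0, 0]
  ],
  "rot": [
    [0, 0, 0],
    [0, 0, 0],
    [0, 0, 0],
    [0, 0, 0],
    [0, 0, 0],
    [0, 0, 0],
    [0, 0, 0],
    [0, 0, 0]
  ],
  "claw": [1, 1, 1, 1, 1, 1, 1, 1]
}}

```text
t: 8.4
tool_pos: [0.4636, -0.1961, 0.1546]
ee_rot: [[0.996, 0.091, 0.0], [0.091, -0.996, -0.0], [0.0, 0.0, -1.0]]
wrist_force: [-0.2, 0.2, -0.7]
grip_width: 0.0173
grasp_force: 78.3
```

Request:
{"op": "step_arm", "data": {
  "linear": [
    [0, -0.003, 0],
    [0, -0.003, 0],
    [0, -0.003, 0],
    [0, -0.003, 0],
    [0, -0.002, 0],
    [0, 0, 0],
    [0, 0, 0]
  ],
  "rot": [
    [0, 0, 0],
    [0, 0, 0],
    [0, 0, 0],
    [0, 0, 0],
    [0, 0, 0],
    [0, 0, 0],
    [0, 0, 0]
  ],
  "claw": [1, 1, 1, 1, 1, 1, 1]
}}

```text
t: 9.1
tool_pos: [0.4621, -0.1824, 0.1543]
ee_rot: [[0.996, 0.091, 0.0], [0.091, -0.996, -0.0], [0.0, 0.0, -1.0]]
wrist_force: [0.3, 1.0, -0.7]
grip_width: 0.0173
grasp_force: 78.3
```

Request:
{"op": "step_arm", "data": {
  "linear": [
    [0, -0.001, 0],
    [0, -0.001, 0],
    [0, -0.001, 0],
    [0, -0.001, 0],
    [0, 0, 0]
  ],
  "rot": [
    [0, 0, 0],
    [0, 0, 0],
    [0, 0, 0],
    [0, 0, 0],
    [0, 0, 0]
  ],
  "claw": [1, 1, 1, 1, 1]
}}

```text
t: 9.6
tool_pos: [0.4617, -0.1782, 0.1543]
ee_rot: [[0.996, 0.091, -0.0], [0.091, -0.996, 0.0], [-0.0, -0.0, -1.0]]
wrist_force: [0.4, 0.2, -1.2]
grip_width: 0.017
grasp_force: 78.3
```

Request:
{"op": "step_arm", "data": {
  "linear": [
    [0, -0.001, 0],
    [0, -0.001, 0],
    [0, 0, 0],
    [0, 0, 0]
  ],
  "rot": [
    [0, 0, 0],
    [0, 0, 0],
    [0, 0, 0],
    [0, 0, 0]
  ],
  "claw": [1, 1, 1, 1]
}}

```text
t: 10.0
tool_pos: [0.4615, -0.1764, 0.1543]
ee_rot: [[0.996, 0.091, -0.0], [0.091, -0.996, -0.0], [-0.0, 0.0, -1.0]]
wrist_force: [-0.1, -0.4, -1.3]
grip_width: 0.0171
grasp_force: 78.3
```

Request:
{"op": "step_arm", "data": {
  "linear": [
    [0, -0.001, 0],
    [0, -0.001, 0],
    [0, 0, 0],
    [0, 0, 0]
  ],
  "rot": [
    [0, 0, 0],
    [0, 0, 0],
    [0, 0, 0],
    [0, 0, 0]
  ],
  "claw": [1, 1, 1, 1]
}}

```text
t: 10.4
tool_pos: [0.4613, -0.1744, 0.1543]
ee_rot: [[0.996, 0.091, 0.0], [0.091, -0.996, -0.0], [0.0, 0.0, -1.0]]
wrist_force: [1.7, 0.8, -1.0]
grip_width: 0.017
grasp_force: 78.3
```

Request:
{"op": "step_arm", "data": {
  "linear": [
    [0, -0.001, 0],
    [0, -0.001, 0],
    [0, 0, 0],
    [0, 0, 0]
  ],
  "rot": [
    [0, 0, 0],
    [0, 0, 0],
    [0, 0, 0],
    [0, 0, 0]
  ],
  "claw": [1, 1, 1, 1]
}}

```text
t: 10.8
tool_pos: [0.4612, -0.1726, 0.1543]
ee_rot: [[0.996, 0.091, 0.0], [0.091, -0.996, -0.0], [0.0, 0.0, -1.0]]
wrist_force: [-0.4, -0.2, -2.2]
grip_width: 0.0171
grasp_force: 78.2
```

Request:
{"op": "step_arm", "data": {
  "linear": [
    [0, -0.001, 0],
    [0, 0, 0],
    [0, 0, 0]
  ],
  "rot": [
    [0, 0, 0],
    [0, 0, 0],
    [0, 0, 0]
  ],
  "claw": [1, 1, 1]
}}

```text
t: 11.1
tool_pos: [0.4611, -0.1722, 0.1544]
ee_rot: [[0.996, 0.09, 0.0], [0.09, -0.996, -0.001], [0.0, 0.001, -1.0]]
wrist_force: [0.3, -4.8, -2.1]
grip_width: 0.017
grasp_force: 78.1
```

Request:
{"op": "step_arm", "data": {
  "linear": [
    [0, -0.001, 0],
    [0, 0, 0],
    [0, 0, 0]
  ],
  "rot": [
    [0, 0, 0],
    [0, 0, 0],
    [0, 0, 0]
  ],
  "claw": [1, 1, 1]
}}

```text
t: 11.4
tool_pos: [0.4611, -0.1716, 0.1544]
ee_rot: [[0.996, 0.09, 0.001], [0.09, -0.996, -0.001], [0.0, 0.002, -1.0]]
wrist_force: [-0.6, -6.6, -2.8]
grip_width: 0.0169
grasp_force: 78.1
```

Request:
{"op": "step_arm", "data": {
  "linear": [
    [0, -0.001, 0],
    [0, 0, 0],
    [0, 0, 0]
  ],
  "rot": [
    [0, 0, 0],
    [0, 0, 0],
    [0, 0, 0]
  ],
  "claw": [1, 1, 1]
}}

```text
t: 11.7
tool_pos: [0.461, -0.1709, 0.1544]
ee_rot: [[0.996, 0.09, 0.001], [0.09, -0.996, -0.002], [0.0, 0.002, -1.0]]
wrist_force: [1.4, -6.0, -3.4]
grip_width: 0.0169
grasp_force: 78.0
```

Request:
{"op": "step_arm", "data": {
  "linear": [
    [0, -0.001, 0],
    [0, 0, 0],
    [0, 0, 0]
  ],
  "rot": [
    [0, 0, 0],
    [0, 0, 0],
    [0, 0, 0]
  ],
  "claw": [1, 1, 1]
}}

```text
t: 12.0
tool_pos: [0.4609, -0.1701, 0.1544]
ee_rot: [[0.996, 0.09, 0.001], [0.09, -0.996, -0.002], [0.001, 0.002, -1.0]]
wrist_force: [0.4, -6.5, -2.7]
grip_width: 0.017
grasp_force: 78.1
```

Request:
{"op": "step_arm", "data": {
  "linear": [
    [0, -0.001, 0],
    [0, 0, 0],
    [0, 0, 0]
  ],
  "rot": [
    [0, 0, 0],
    [0, 0, 0],
    [0, 0, 0]
  ],
  "claw": [1, 1, 1]
}}

```text
t: 12.3
tool_pos: [0.4608, -0.1693, 0.1544]
ee_rot: [[0.996, 0.09, 0.001], [0.09, -0.996, -0.002], [0.001, 0.002, -1.0]]
wrist_force: [-0.0, -6.7, -3.9]
grip_width: 0.017
grasp_force: 78.1
```

Request:
{"op": "step_arm", "data": {
  "linear": [
    [0, -0.001, 0],
    [0, 0, 0],
    [0, 0, 0]
  ],
  "rot": [
    [0, 0, 0],
    [0, 0, 0],
    [0, 0, 0]
  ],
  "claw": [1, 1, 1]
}}

```text
t: 12.6
tool_pos: [0.4608, -0.1686, 0.1544]
ee_rot: [[0.996, 0.089, 0.001], [0.089, -0.996, -0.003], [0.001, 0.003, -1.0]]
wrist_force: [1.2, -9.3, -2.8]
grip_width: 0.0173
grasp_force: 78.1
```

Request:
{"op": "step_arm", "data": {
  "linear": [
    [0, -0.001, 0],
    [0, 0, 0],
    [0, 0, 0]
  ],
  "rot": [
    [0, 0, 0],
    [0, 0, 0],
    [0, 0, 0]
  ],
  "claw": [1, 1, 1]
}}

```text
t: 12.9
tool_pos: [0.4607, -0.1678, 0.1545]
ee_rot: [[0.996, 0.089, 0.001], [0.089, -0.996, -0.003], [0.001, 0.003, -1.0]]
wrist_force: [0.9, -8.8, -3.2]
grip_width: 0.017
grasp_force: 78.2
```

Request:
{"op": "step_arm", "data": {
  "linear": [
    [0, -0.001, 0],
    [0, 0, 0],
    [0, 0, 0]
  ],
  "rot": [
    [0, 0, 0],
    [0, 0, 0],
    [0, 0, 0]
  ],
  "claw": [1, 1, 1]
}}

```text
t: 13.2
tool_pos: [0.4606, -0.167, 0.1544]
ee_rot: [[0.996, 0.089, 0.001], [0.089, -0.996, -0.003], [0.001, 0.003, -1.0]]
wrist_force: [1.5, -10.4, -3.4]
grip_width: 0.017
grasp_force: 78.3
```

Request:
{"op": "step_arm", "data": {
  "linear": [
    [0, -0.0005, 0],
    [0, 0, 0],
    [0, 0, 0]
  ],
  "rot": [
    [0, 0, 0],
    [0, 0, 0],
    [0, 0, 0]
  ],
  "claw": [1, 1, 1]
}}

```text
t: 13.5
tool_pos: [0.4605, -0.1669, 0.1545]
ee_rot: [[0.996, 0.089, 0.001], [0.089, -0.996, -0.003], [0.001, 0.004, -1.0]]
wrist_force: [1.8, -10.1, -5.5]
grip_width: 0.0169
grasp_force: 78.2
```

Run:
```python
from h import *
im=arm.get_image("top")[:,:,::-1];t=cv2.imread("pics/top0.png");sd=arm.get_image("side")[:,:,::-1];s0=cv2.imread("pics/side0.png")
f=lambda a,x,y,w,h:cv2.resize(a[y:y+h,x:x+w],(400,300),interpolation=2)
cv2.imwrite("pics/c5.png",np.vstack([np.hstack([f(t,256,154,80,60),f(im,256,154,80,60)]),np.hstack([f(s0,284,140,100,90),f(sd,284,140,100,90)])]))
s=arm.observe();print(s["wrist_force"],s["tool_pos"])
```

```text
[ 1.34658392 -9.98548591 -3.83742668] [ 0.46052387 -0.16679789  0.15445243]
```

View pics/c5.png

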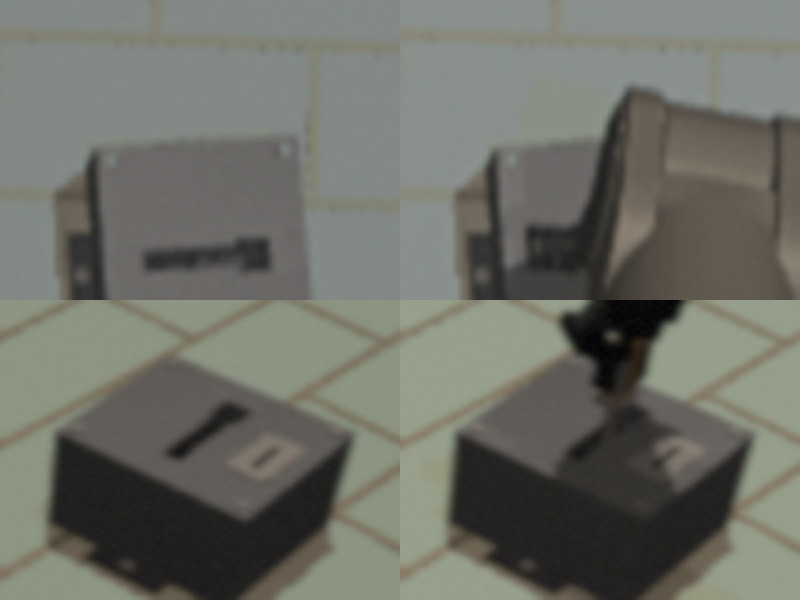

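The tray isn't out yet (no change beyond the box's far edge at crop row ≈145); force is ~10 N, so I continue gently.

Request:
{"op": "step_arm", "data": {
  "linear": [
    [0, -0.0005, 0],
    [0, 0, 0],
    [0, 0, 0]
  ],
  "rot": [
    [0, 0, 0],
    [0, 0, 0],
    [0, 0, 0]
  ],
  "claw": [1, 1, 1]
}}

```text
t: 13.9
tool_pos: [0.4605, -0.1664, 0.1544]
ee_rot: [[0.996, 0.089, 0.001], [0.089, -0.996, -0.003], [0.001, 0.004, -1.0]]
wrist_force: [0.7, -10.3, -4.9]
grip_width: 0.017
grasp_force: 78.2
```

Request:
{"op": "step_arm", "data": {
  "linear": [
    [0, -0.0005, 0],
    [0, 0, 0],
    [0, 0, 0]
  ],
  "rot": [
    [0, 0, 0],
    [0, 0, 0],
    [0, 0, 0]
  ],
  "claw": [1, 1, 1]
}}

```text
t: 14.2
tool_pos: [0.4604, -0.1654, 0.1545]
ee_rot: [[0.996, 0.089, 0.001], [0.089, -0.996, -0.003], [0.001, 0.003, -1.0]]
wrist_force: [0.7, -9.5, -3.9]
grip_width: 0.0171
grasp_force: 78.5
```

```bash
cat > d.py <<'E'
from h import *
# mean change of the ledge strip beyond the box's far edge (left part, not hidden by the arm)
im=arm.get_image("top")[:,:,::-1].astype(int);t=cv2.imread("pics/top0.png").astype(int)
print(np.abs(im-t)[168:181,276:296].mean(2).mean(1).round(0))
f=[]
for i in range(1):
    s=arm.observe();print(np.round(s["wrist_force"],1),np.round(s["tool_pos"],4))
E
python3 d.py
```

```text
[ 7.  7.  6.  7. 18. 15. 11. 29. 58. 57. 35. 12.  7.]
[ 0.9 -8.7 -4.6] [ 0.4604 -0.1654  0.1544]
```

Tray appears to have sprung out. Retreat to the window and lift out.

Request:
{"op": "step_arm", "data": {
  "linear": [
    [0, 0.004, 0],
    [0, 0.006, 0],
    [0, 0.008, 0],
    [0, 0.008, 0],
    [0, 0.0075, 0],
    [0, 0, 0],
    [0, 0, 0],
    [0, 0, -0.01],
    [0, 0, -0.015],
    [0, 0, -0.02],
    [0, 0, -0.025],
    [0, 0, 0],
    [0, 0, 0]
  ],
  "rot": [
    [0, 0, 0],
    [0, 0, 0],
    [0, 0, 0],
    [0, 0, 0],
    [0, 0, 0],
    [0, 0, 0],
    [0, 0, 0],
    [0, 0, 0],
    [0, 0, 0],
    [0, 0, 0],
    [0, 0, 0],
    [0, 0, 0],
    [0, 0, 0]
  ],
  "claw": [1, 1, 1, 1, 1, 1, 1, 1, 1, 1, 1, 1, 1]
}}

```text
t: 15.55
tool_pos: [0.4636, -0.1961, 0.225]
ee_rot: [[0.996, 0.091, 0.001], [0.091, -0.996, -0.0], [0.001, 0.001, -1.0]]
wrist_force: [0.4, 0.4, -1.2]
grip_width: 0.0171
grasp_force: 79.0
```

Request:
{"op": "step_arm", "data": {
  "linear": [
    [0.0077, -0.0389, 0],
    [0.0077, -0.0389, 0],
    [0.0077, -0.0389, 0],
    [0.0077, -0.0389, 0],
    [0.0077, -0.0389, 0],
    [0.0077, -0.0389, 0],
    [0.0077, -0.0389, 0],
    [0.0077, -0.0389, 0],
    [0.0077, -0.0389, 0],
    [0.0073, -0.0389, 0],
    [0, 0, 0],
    [0, 0, 0],
    [0, 0, 0]
  ],
  "rot": [
    [0, 0, 0],
    [0, 0, 0],
    [0, 0, 0],
    [0, 0, 0],
    [0, 0, 0],
    [0, 0, 0],
    [0, 0, 0],
    [0, 0, 0],
    [0, 0, 0],
    [0, 0, 0],
    [0, 0, 0],
    [0, 0, 0],
    [0, 0, 0]
  ],
  "claw": [1, 1, 1, 1, 1, 1, 1, 1, 1, 1, 1, 1, 1]
}}

```text
t: 16.85
tool_pos: [0.5039, 0.1966, 0.2234]
ee_rot: [[0.996, 0.09, -0.002], [0.09, -0.996, -0.001], [-0.002, 0.001, -1.0]]
wrist_force: [1.0, 0.3, -1.1]
grip_width: 0.0173
grasp_force: 79.1
```

Run:
```python
from h import *
import json
s=arm.observe();im=arm.get_image("wrist")[:,:,::-1];t=arm.get_image("top")[:,:,::-1]
json.dump({k:np.array(s[k]).tolist() for k in("tool_pos","ee_rot")},open("w6.json","w"));print(s["tool_pos"])
cv2.imwrite("pics/c6.png",np.hstack([cv2.resize(im[140:240,213:313],(500,500),interpolation=2),cv2.resize(t[150:250,256:316],(300,500),interpolation=2)]))
```

```text
[0.50386957 0.19661276 0.22337797]
```

View pics/c6.png

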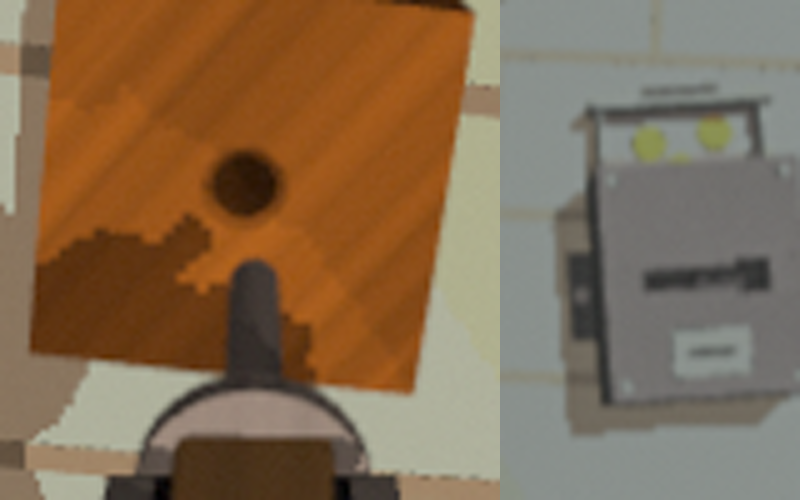

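The tray is out (right half, coins visible). Left: hole at crop (246,183), pin tip at (253,265).

Run:
```python
from h import *
import json
s=json.load(open("w6.json"));T=np.array(s["tool_pos"]);R=np.array(s["ee_rot"])
w=lambda a,b,z:R.T@(wray(s,213+(a+.5)/5-.5,140+(b+.5)/5-.5,z)-T)
print('hole',w(246,183,.085),'tip',w(253,267,.1336))
```

```text
hole [ 0.00274762 -0.00081231  0.13837238] tip [0.00183996 0.00049855 0.08977553]
```

Request:
{"op": "step_arm", "data": {
  "linear": [
    [0.0009, -0.0013, 0],
    [0, 0, 0],
    [0, 0, 0.015],
    [0, 0, 0.015],
    [0, 0, 0.01],
    [0, 0, 0.005],
    [0, 0, 0.005],
    [0, 0, 0.005],
    [0, 0, 0.005],
    [0, 0, 0],
    [0, 0, 0]
  ],
  "rot": [
    [0, 0, 0],
    [0, 0, 0],
    [0, 0, 0],
    [0, 0, 0],
    [0, 0, 0],
    [0, 0, 0],
    [0, 0, 0],
    [0, 0, 0],
    [0, 0, 0],
    [0, 0, 0],
    [0, 0, 0]
  ],
  "claw": [1, 1, 1, 1, 1, 1, 1, 1, 1, 1, 1]
}}

```text
t: 18.05
tool_pos: [0.5052, 0.1995, 0.1644]
ee_rot: [[0.996, 0.091, 0.0], [0.091, -0.996, 0.0], [0.0, -0.0, -1.0]]
wrist_force: [-0.5, 0.4, -1.3]
grip_width: 0.0174
grasp_force: 79.1
```

Request:
{"op": "step_arm", "data": {
  "linear": [
    [0, 0, 0.01],
    [0, 0, 0.01],
    [0, 0, 0.01],
    [0, 0, 0.01],
    [0, 0, 0.01],
    [0, 0, 0.007],
    [0, 0, 0.004],
    [0, 0, 0],
    [0, 0, 0]
  ],
  "rot": [
    [0, 0, 0],
    [0, 0, 0],
    [0, 0, 0],
    [0, 0, 0],
    [0, 0, 0],
    [0, 0, 0],
    [0, 0, 0],
    [0, 0, 0],
    [0, 0, 0]
  ],
  "claw": [1, 1, 1, 1, 1, 1, 1, 1, 1]
}}

```text
t: 18.95
tool_pos: [0.5053, 0.1995, 0.1035]
ee_rot: [[0.996, 0.091, 0.0], [0.091, -0.996, 0.0], [0.0, -0.0, -1.0]]
wrist_force: [0.0, 0.3, -1.2]
grip_width: 0.0169
grasp_force: 79.2
```

Request:
{"op": "step_arm", "data": {
  "linear": [
    [0, 0, 0.001],
    [0, 0, 0.001],
    [0, 0, 0.001],
    [0, 0, 0],
    [0, 0, 0]
  ],
  "rot": [
    [0, 0, 0],
    [0, 0, 0],
    [0, 0, 0],
    [0, 0, 0],
    [0, 0, 0]
  ],
  "claw": [1, 1, 1, 1, 1]
}}

```text
t: 19.45
tool_pos: [0.5051, 0.1994, 0.1003]
ee_rot: [[0.996, 0.091, 0.0], [0.091, -0.996, -0.0], [0.0, 0.0, -1.0]]
wrist_force: [0.2, 0.6, -1.3]
grip_width: 0.0171
grasp_force: 79.2
```

Request:
{"op": "step_arm", "data": {
  "linear": [
    [0, 0, 0],
    [0, 0, 0],
    [0, 0, 0],
    [0, 0, 0],
    [0, 0, 0],
    [0, 0, 0],
    [0, 0, 0],
    [0, 0, 0],
    [0, 0, 0],
    [0, 0, 0]
  ],
  "rot": [
    [0, 0, 0],
    [0, 0, 0],
    [0, 0, 0],
    [0, 0, 0],
    [0, 0, 0],
    [0, 0, 0],
    [0, 0, 0],
    [0, 0, 0],
    [0, 0, 0],
    [0, 0, 0]
  ],
  "claw": [-1, -1, -1, -1, -1, -1, -1, -1, -1, -1]
}}

```text
t: 20.45
tool_pos: [0.5051, 0.1994, 0.1003]
ee_rot: [[0.996, 0.091, 0.0], [0.091, -0.996, -0.0], [0.0, 0.0, -1.0]]
wrist_force: [-0.4, 0.2, 0.8]
grip_width: 0.0853
grasp_force: 0.0
```

Request:
{"op": "step_arm", "data": {
  "linear": [
    [0, 0, -0.01],
    [0, 0, -0.02],
    [0, 0, -0.03],
    [0, 0, -0.03],
    [0, 0, -0.03],
    [0, 0, -0.02],
    [0, 0, 0],
    [0, 0, 0],
    [0, 0, 0]
  ],
  "rot": [
    [0, 0, 0],
    [0, 0, 0],
    [0, 0, 0],
    [0, 0, 0],
    [0, 0, 0],
    [0, 0, 0],
    [0, 0, 0],
    [0, 0, 0],
    [0, 0, 0]
  ],
  "claw": [-1, -1, -1, -1, -1, -1, -1, -1, -1]
}}

```text
t: 21.35
tool_pos: [0.5045, 0.199, 0.2395]
ee_rot: [[0.996, 0.091, -0.001], [0.091, -0.996, -0.001], [-0.002, 0.001, -1.0]]
wrist_force: [-0.1, 0.7, 0.9]
grip_width: 0.0855
grasp_force: 0.0
```

Run:
```python
from h import *
im=arm.get_image("wrist")[:,:,::-1];sd=arm.get_image("side")[:,:,::-1]
cv2.imwrite("pics/c7.png",np.hstack([cv2.resize(im[120:240,203:323],(400,400),interpolation=2),cv2.resize(sd[200:290,170:260],(400,400),interpolation=2)]))
```

```text
(no output)
```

View pics/c7.png

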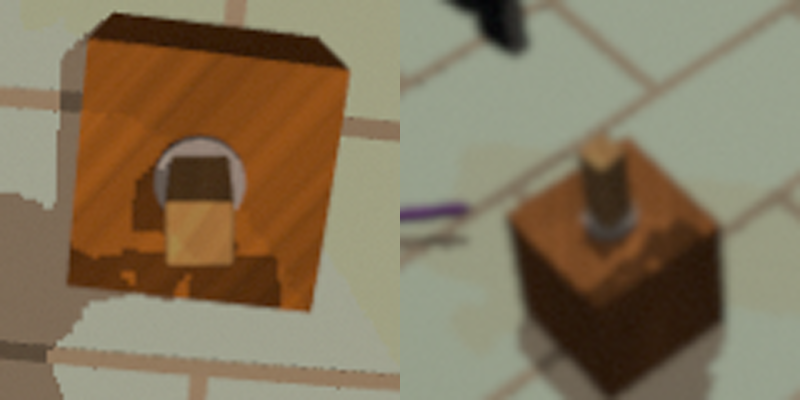

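The pin stands upright in the centre of its block (collar down at crop (200,178)), the gripper is open and clear, and the tray is out.

```bash
python3 -c "
from bench import arm
print(arm.hand_in())"
```

```text
the job is handed in; nothing more can be done
None
```

The job is handed in: the coin tray sprang open at about 10 N on the catch, and the pin is back upright in its stand, collar down and released; the listed loose parts were not touched, but the purple look-alike toppled early in the run without the robot touching it, as far as I could tell.

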